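Turn a grooved sign rail groove-up and lay it in the gluing rest

TASK

The round top rail of the hanging sign lies on the bench with its board groove facing the wrong way. Roll it along the bench until the groove faces straight up, then pick it up without letting it turn, lower it centred into both V-blocks of the gluing rest with the groove still straight up, and let go only once it lies in them. Leave the sanding block, jar, brush and pail where they are.

Things in the scene. Friction and masses are not known exactly. Their poses are not given: they have to be found in the camera images.
- rail: Round wooden rail, stained dark with pale ends, 36 mm diameter, 280 mm long, about 0.2 kg, loose on the bench; it rolls readily but stops soon when let go. One groove, 8 mm wide and 9 mm deep, pale raw wood, runs along its whole length. Origin on its axis at mid-length (18 mm above the bench as it lies), x along its axis; its y and z axes turn with it but start at any angle to the groove (use groove for that).
- groove (a point): Same point as the rail's origin (on the axis, mid-length), turning with the rail: x along the rail's axis, z pointing from the axis straight out through the groove's mouth. At the start z points at least about 45 degrees away from up, to either side or underneath.
- rest: Gluing rest, screwed to the bench: plywood base board 250 x 100 x 12 mm with two pale pine V-blocks, each 30 mm thick along x and 80 mm wide along y, centred 85 mm either side of the middle (140 mm clear between them). Block tops 52 mm above the bench; each has a right-angled V across its width, 56 mm wide at the top, its bottom 24 mm above the bench, running along x. Origin at the middle of the underside, x along the line in which the rail is to lie, z up.
- seat (a point): Where the middle of the rail's axis is when it lies centred in both V-blocks: above the middle of the rest, 49.5 mm above the bench; x along the line of the V's.
- block: Bystander: cork sanding block wrapped in sandpaper, 105 x 65 x 36 mm, origin at the middle of its underside.
- jar: Bystander: closed glass jar, 72 mm diameter, 85 mm high, origin at the middle of its underside.
- brush: Bystander: flat paintbrush, 210 mm long, lying, origin under its middle.
- pail: Bystander: small galvanised pail with pens and pencils, 100 mm diameter, 96 mm high (pens to 170 mm), origin at the middle of its underside.

How it is judged (in metres and radians):
On the way, in this order (a step that is already met when the one before it is completed fails the run):
1. the rail, lying on the bench, has been rolled until its groove faces up (within 12 degrees) (angle between groove's own z axis and vertical below 0.21 rad and height (world z) of rail below 0.0205 m and angular speed of rail below 0.5 rad/s), for 0.2 s.
2. the rail is lifted clear of the bench in the fingers (height (world z) of rail above 0.07 m and contact force between the fingers and rail above 1 N), for 0.1 s.
3. the rail is lowered into the V-blocks while still held (horizontal distance between groove and seat below 0.025 m and z of groove in the frame of seat below 0.006 m and contact force between the fingers and rail above 1 N), for 0.1 s.
At the end, for the whole second after the job is handed in: The rail lies at rest in both V-blocks (its axis within 3 mm in height, 4 mm sideways and 3 degrees of the seated line), centred along them within 25 mm, its groove facing up within 15 degrees (angle between groove's own z axis and vertical below 0.26 rad and angle between the x axis of groove and the x axis of seat, either way round below 0.05 rad and z of groove in the frame of seat between -0.003 and 0.003 m and y of groove in the frame of seat between -0.004 and 0.004 m and x of groove in the frame of seat between -0.025 and 0.025 m and linear speed of rail below 0.02 m/s); the robot touches nothing.
It fails at once if a bystander is shoved (30 mm) or knocked over (distance of any of block, jar, brush, pail from where it was at the start of the episode above 0.03 m or angle between any of jar, pail's own z axis and vertical above 0.5 rad).
It also fails if it takes over 69 s, if anything falls off the work surface, if the arm or the gripper's body presses on something with over 40 N, if the wrist force passes 120 N, or if a joint passes its speed limit or range.

ROBOT

A 6-joint arm with a two-finger parallel gripper is mounted at the origin on the work surface. World frame = base frame: x ahead of the robot, y to its left, z up, the work surface at z = 0. Lengths are in mm, angles in rad, forces in N, time in s.
With the tool pointing down it reaches from about 325 to 900 mm from the base axis. Payload 6.1 kg.
Tool frame: the origin (TCP) lies at the very end of the fingers, on their centre line; the grasp point (between the pads) lies 19 mm behind it (ctrl.grip_point_offset is the distance from the TCP to the grasp point, in mm); z points along the fingers, y is the line along which they close (so a half turn about z gives the same grasp; the last joint's range is limited). The gripper opens to 87 mm and grips with 3 to 60 N. Pads are 19 mm wide; open, the fingers measure 117 mm over their backs; the gripper's body (75 mm by 190 mm) begins 51 mm behind the grasp point.
Start: joints at [1.086, 0.22, 1.526, -0, 1.395, -0.126], TCP at [219.467, 585.192, 222.538] pointing down, gripper open.
Joint ranges: [-2.98, 2.98], [-0.91, 2.08], [0.09, 2.57], [-1.24, 4.39], [0.2, 2.65], [-2.68, 2.68]. Speed limits (rad/s): [2.57, 2.57, 3.01, 3.14, 3.14, 3.14].

INTERFACE

Orientations are given as a 3x3 rotation matrix whose columns are the frame's x, y, z axes.
In Python, from bench import ctrl gives the robot as it stands. Calls block until the motion is done:
- ctrl.move_pose(position, orientation): joint-space move of the TCP to a pose.
- ctrl.servo_line(position, rot=None, max_speed=150, f_stop=None): straight line of the TCP; rot=None keeps the orientation; max_speed is the mean speed in mm/s. With f_stop (N) it stops when the force on the tool has changed by that much, and returns True; else False.
- ctrl.set_joints(angles): joint-space move.
- ctrl.open_gripper() and ctrl.gripper_close(): open the fingers fully, or close them until they stop; the grip force is fixed at half the most.
- ctrl.sleep(seconds).
- ctrl.solve_ik(position, orientation): joint angles nearest the present ones, or None.
- ctrl.get_image(name): name is "scene" or "top" or "wrist"; returns the picture (384x512x3 uint8, red, green, blue); there is no depth.
- ctrl.calibration(name): a dict with "mtx" (3x3 intrinsics, pixels), "k1" (the pictures are not rectified: a ray, as slopes to the right and down, at radius r is drawn at 1 + k1 r^2 times it, then the intrinsics apply), "R" (3x3) and "t" (3): a world point X has camera coordinates R X + t. Camera axes: x right, y down, z forward; pixel columns grow to the right and rows downward; lengths in mm; the calibration is good to about 2 mm. A picture is of the moment at which its call begins: read the wrist's pose just before it. calibration takes no time and is no camera call; for the wrist camera it gives the pose at the moment of the call.
A pose or a line that the arm cannot do raises ctrl.Unreachable and nothing moves.
- ctrl.job_done(): hands the job in; it is judged then, once.
Readings, each from a call of its own:
- ctrl.read_time(): time.
- ctrl.read_joint_pos(): joint angles.
- ctrl.read_joint_velocities(): joint speeds.
- ctrl.read_joint_efforts(): joint torques, N m.
- ctrl.read_ee_pos(): TCP position.
- ctrl.read_orientation(): TCP orientation.
- ctrl.read_ft_force(): force on the tool from outside, world axes, zero at the start.
- ctrl.read_torque(): the same for the moment, N m.
- ctrl.read_grip_width(): opening from 0.0 (shut) to 1.0 (fully open).
- ctrl.read_grasp_force(): force on a finger pad.
Only numpy, scipy, OpenCV 4.12 (cv2) and the standard library are available. Lean on these libraries where they do the work, as an engineer would, in place of code of your own. Each camera call takes 0.05 s, during which the arm holds its last target. There are 200 camera calls.

## Working session

There is one attempt and no reset: what is moved stays moved. The work goes in short steps, each a Python script; the robot and the scene stay as the last script left them, time stands still between calls to the robot, and variables do not carry over. Pictures are saved under pics/ and viewed, at most 10 in all, crops included, and the job is handed in when it is done.

```bash
ls; mkdir -p pics; cat > h.py <<'E'
import numpy as np, cv2
from bench import ctrl
def save(im,n): cv2.imwrite(f'pics/{n}.png',cv2.cvtColor(im,cv2.COLOR_RGB2BGR))
def ray(c,px):
    px=np.atleast_2d(np.float64(px)); d=np.c_[px,np.ones(len(px))]@np.linalg.inv(c['mtx']).T
    s=d[:,:2].copy(); u=s.copy()
    for _ in range(20): u=s/(1+c['k1']*(u**2).sum(1,keepdims=True))
    R=np.array(c['R']); return -R.T@np.array(c['t']), np.c_[u,np.ones(len(u))]@R
def onplane(c,px,z):
    o,d=ray(c,px); return o+d*((z-o[2])/d[:,2])[:,None]
def proj(c,X):
    p=np.atleast_2d(X)@np.array(c['R']).T+np.array(c['t']); s=p[:,:2]/p[:,2:]
    s=s*(1+c['k1']*(s**2).sum(1,keepdims=True)); return (np.c_[s,np.ones(len(s))]@np.array(c['mtx']).T)[:,:2]
E
python3 - <<'E'
from h import *
a=ctrl.get_image('top');b=ctrl.get_image('scene')
np.save('top0.npy',a);save(a,'top0');save(b,'scene0')
for n in('top','scene'):
    c=ctrl.calibration(n);print(n,c['mtx'],c['k1'],-np.array(c['R']).T@c['t'],np.array(c['R']))
E
```

```text
pics
top [[477.7584692    0.         257.16917063]
 [  0.         477.7584692  186.90962574]
 [  0.           0.           1.        ]] -0.12003995543872358 [ 175.95793494  -36.03309724 1655.41601096] [[-0.01990225 -0.99971301 -0.01333446]
 [-0.98617239  0.02182389 -0.16427944]
 [ 0.16452331  0.00988054 -0.98632371]]
scene [[363.32398304   0.         248.36797207]
 [  0.         363.32398304 198.00842881]
 [  0.           0.           1.        ]] -0.06963382462266551 [1177.21497961 -621.84794887  997.05364828] [[ 0.60826543  0.79363983  0.01220634]
 [ 0.57149009 -0.42722856 -0.7006246 ]
 [-0.55082869  0.43314153 -0.71342566]]
```

View pics/top0.png

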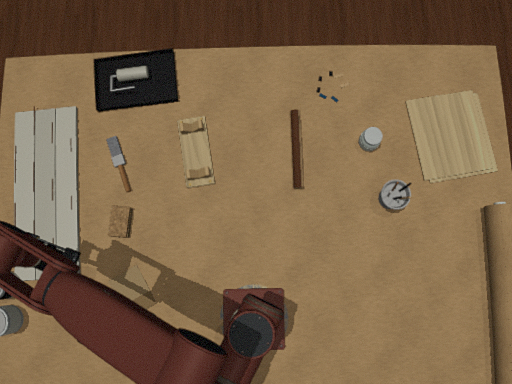

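View pics/scene0.png

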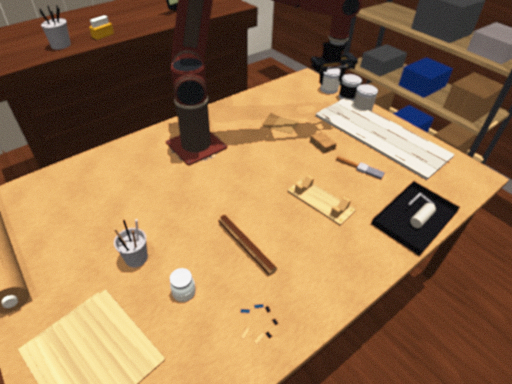

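Top view: the rail runs from (297,110) to (299,188), with a pale groove strip on its right (-y) side. The rest is at about (197,150), the jar at (371,138), the pail at (395,195). I'll measure the rail and the rest, then look from the wrist.

```bash
cat >> h.py <<'E'
def rest(im,c):
    # pale board outline: bright, low-saturation vs bench, within the region
    pass
E
sed -i '/^def rest/,$d' h.py
python3 - <<'E'
from h import *
a=np.load('top0.npy');c=ctrl.calibration('top')
hsv=cv2.cvtColor(a,cv2.COLOR_RGB2HSV)
m=np.zeros(a.shape[:2],np.uint8);m[95:205,270:325]=(a[95:205,270:325,0]<125)*255
k=max(cv2.findContours(m,0,1)[0],key=cv2.contourArea);r=cv2.minAreaRect(k);print(r)
print(onplane(c,cv2.boxPoints(r),18).round(1),onplane(c,r[0],25).round(1))
for p in [(371,138),(395,195),(120,221),(118,163)]: print(onplane(c,p,50).round(0))
print(hsv[150,160:230].tolist()[::3]); print(a[150,288:310].tolist())
big=cv2.resize(a[100:200,160:320],None,fx=5,fy=5,interpolation=cv2.INTER_CUBIC);save(big,'crop0')
E
```

```text
((296.7017517089844, 149.04721069335938), (80.23787689208984, 11.864886283874512), 87.91743469238281)
[[ 728.8 -140.4   18. ]
 [ 729.5 -182.9   18. ]
 [ 438.4 -182.4   18. ]
 [ 437.8 -141.1   18. ]] [[ 579.5 -161.    25. ]]
[[ 608. -420.   50.]]
[[ 405. -491.   50.]]
[[336. 451.  50.]]
[[539. 464.  50.]]
[[17, 107, 146], [18, 106, 151], [17, 117, 150], [17, 111, 151], [17, 111, 147], [17, 104, 145], [18, 114, 147], [19, 101, 141], [21, 88, 159], [20, 94, 160], [19, 86, 161], [19, 87, 164], [19, 90, 153], [19, 87, 165], [19, 85, 172], [20, 86, 166], [22, 84, 161], [17, 106, 147], [18, 110, 149], [17, 109, 150], [18, 106, 147], [18, 109, 147], [17, 108, 144], [18, 104, 147]]
[[152, 127, 89], [151, 123, 86], [154, 126, 88], [125, 102, 69], [71, 50, 35], [58, 29, 11], [68, 42, 25], [75, 45, 28], [75, 50, 34], [78, 48, 31], [71, 44, 25], [77, 50, 35], [115, 92, 64], [122, 98, 69], [114, 91, 64], [151, 125, 86], [150, 121, 85], [151, 121, 85], [146, 118, 84], [147, 121, 83], [142, 115, 81], [138, 112, 75]]
```

View pics/crop0.png

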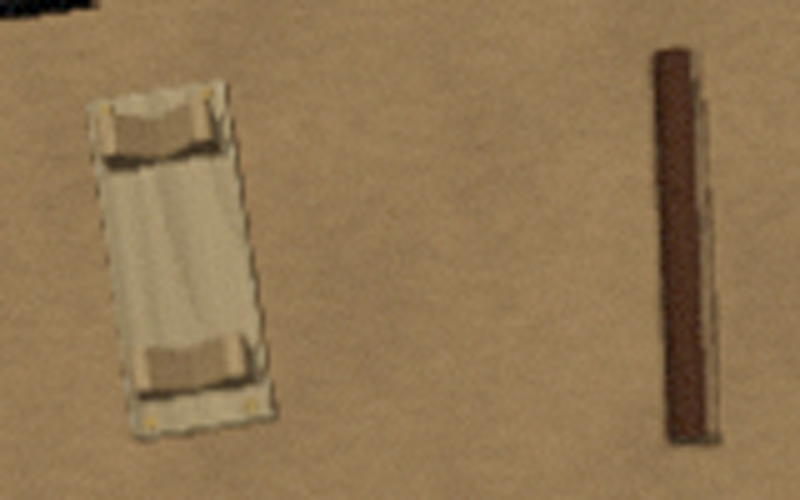

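The strip on the rail's right side turns out to be shadow, so the groove isn't visible from above. I'll look from the wrist at several tilts.

```bash
cat >> h.py <<'E'
def rotd(yaw,tilt_x=0,tilt_y=0):
    # tool down, finger-closing y along world direction yaw+90deg; then tilt about world x / y
    from scipy.spatial.transform import Rotation as R
    c,s=np.cos(yaw),np.sin(yaw)
    D=np.array([[c,s,0],[s,-c,0],[0,0,-1.]])
    return R.from_euler('xyz',[tilt_x,tilt_y,0]).as_matrix()@D
E
python3 - <<'E'
from h import *
T=[];q=ctrl.read_joint_pos()
D=rotd(0); print(ctrl.read_orientation())
views=[((580,-160,260),D),((580,0,200),rotd(0,-.75)),((580,-330,200),rotd(0,.75)),((360,-160,180),rotd(0,0,-.7))]
for i,(p,R) in enumerate(views):
    done=False
    for S in (R, R@np.diag([-1,-1,1])):
        try: ctrl.move_pose(p,S); done=True;break
        except ctrl.Unreachable: pass
    if not done: print(i,'unreach'); continue
    c=ctrl.calibration('wrist');im=ctrl.get_image('wrist');np.savez(f'w{i}.npz',im=im,**c)
    print(i,(-np.array(c['R']).T@c['t']).round(0),np.array(c['R'])[2].round(2),ctrl.read_joint_pos(),ctrl.read_time())
    T.append(cv2.resize(im,(400,300)))
while len(T)<4:T.append(T[0]*0)
save(np.vstack([np.hstack(T[:2]),np.hstack(T[2:])]),'w_mont')
E
```

```text
[[-9.36322625e-01  3.51139873e-01 -8.55240294e-04]
 [ 3.51140819e-01  9.36321390e-01 -1.54242981e-03]
 [ 2.59171172e-04 -1.74452171e-03 -9.99998445e-01]]
0 [ 646. -159.  421.] [-0.24 -0.   -0.97] [-3.98881079e-01  1.42940276e-01  1.54462038e+00  1.50846614e-04
  1.45404820e+00  1.17051287e+00] 3.0583
1 [646. 111. 317.] [-0.24 -0.66 -0.71] [ 0.25565941  0.322161    1.6248307  -0.72464575  1.46168627  2.01053583] 3.925
2 [ 646. -440.  318.] [-0.24  0.66 -0.71] [-0.86563706  0.74467174  1.03096453  0.49145439  1.9394915   0.74589142] 5.3083
3 unreach
```

View pics/w_mont.png

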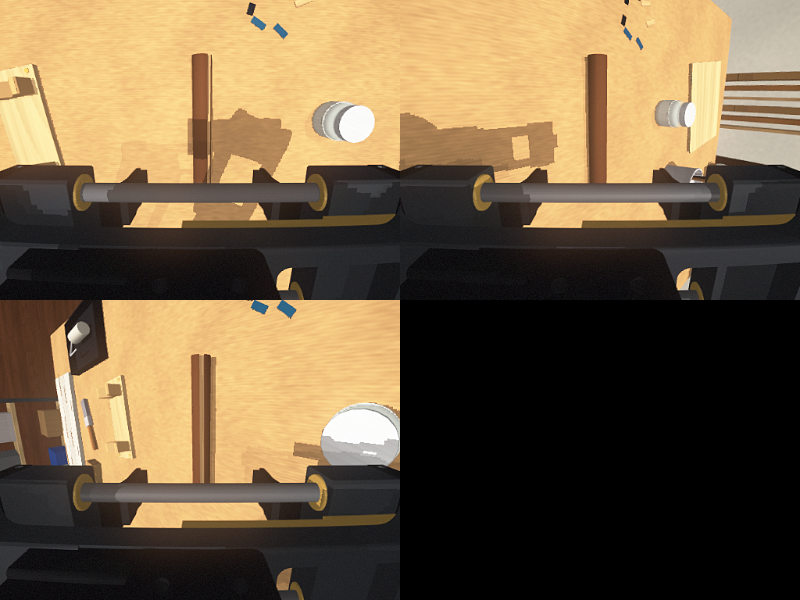

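View 3, from the -y side, shows a pale strip with a dark flank at about (205,420) on the rail, which looks like the groove. I'll measure its angle from the edge profile.

```bash
python3 - <<'E'
from h import *
o=[]
for i in (0,2):
    w=np.load(f'w{i}.npz');im=w['im'];print(i,im[140,238:280].tolist())
    o.append(cv2.resize(im[60:240,220:300],None,fx=3.3,fy=3.3,interpolation=cv2.INTER_CUBIC))
save(np.hstack(o),'wc')
E
```

```text
0 [[250, 215, 140], [250, 213, 139], [249, 214, 138], [250, 213, 139], [250, 213, 139], [251, 219, 144], [248, 205, 132], [255, 213, 139], [172, 121, 80], [119, 75, 49], [128, 80, 51], [141, 89, 55], [143, 90, 55], [143, 91, 55], [145, 92, 56], [147, 92, 60], [151, 91, 59], [150, 93, 61], [152, 94, 63], [150, 93, 56], [151, 93, 60], [152, 95, 59], [151, 96, 62], [150, 93, 58], [147, 93, 59], [149, 92, 59], [144, 91, 57], [144, 97, 62], [157, 117, 80], [255, 211, 141], [255, 221, 150], [159, 107, 71], [119, 81, 50], [180, 134, 86], [169, 124, 78], [254, 209, 136], [249, 207, 134], [246, 205, 135], [247, 206, 135], [247, 206, 135], [246, 207, 133], [248, 208, 135]]
2 [[248, 207, 135], [248, 204, 132], [248, 209, 138], [247, 203, 134], [246, 205, 132], [247, 202, 132], [255, 213, 141], [192, 131, 87], [124, 74, 46], [141, 86, 57], [147, 93, 60], [150, 96, 60], [151, 97, 61], [149, 95, 61], [149, 95, 59], [146, 90, 57], [142, 88, 55], [158, 109, 73], [179, 138, 95], [179, 135, 92], [174, 134, 90], [169, 129, 87], [178, 140, 94], [117, 80, 52], [113, 72, 48], [109, 67, 46], [104, 69, 44], [100, 64, 41], [100, 66, 39], [94, 61, 39], [85, 54, 33], [143, 105, 71], [166, 123, 82], [163, 119, 77], [181, 136, 89], [180, 137, 90], [175, 129, 83], [172, 128, 84], [160, 116, 75], [252, 202, 132], [246, 199, 130], [243, 197, 132]]
```

View pics/wc.png

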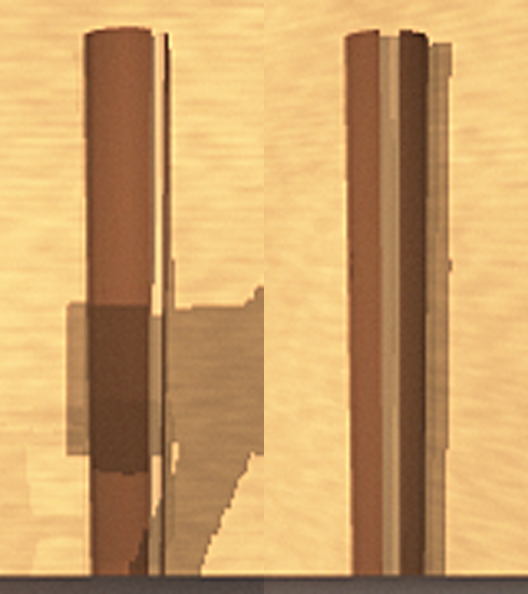

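View 3 fixes it: the groove spans columns 255–261 and the rail silhouette 245–269 at row 140, so the groove is about 47° from up, toward -y. Next I'll compute that precisely and take a wrist view of the rest.

```bash
cat >> h.py <<'E'
def rows_fit(c,L,R,rows,z=18.):
    """axis points on plane z from silhouette columns L,R at rows (bisector of the tangent rays)"""
    o,a=ray(c,np.c_[L,rows]);_,b=ray(c,np.c_[R,rows])
    f=lambda v:v/np.linalg.norm(v,axis=1,keepdims=True)
    d=f(a)+f(b); return o+d*((z-o[2])/d[:,2])[:,None]
def gangle(c,g,row,axp,axd,r=17.55):
    """angle from up (deg, + toward -y side) of the point seen at (g,row) on the cylinder radius r about axis"""
    o,d=ray(c,[(g,row)]);d=d[0];u=axd/np.linalg.norm(axd);P=lambda v:v-u*(v@u)
    oo=P(o-axp);dd=P(d);A=dd@dd;B=oo@dd;C=oo@oo-r*r;D=max(B*B-A*C,0)
    h=oo+dd*(-B-D**.5)/A; side=np.cross([0,0,1.],u); # ~ +y if u~+x
    return -np.degrees(np.arctan2(h@side,h[2]))
E
python3 - <<'E'
from h import *
c0=ctrl.calibration('top')
k=np.array([(90,103),(225,82),(272,415),(137,438)])/5+[160,100]
q=onplane(c0,k,12);ce=q.mean(0);v=(q[0]+q[1]-q[2]-q[3]);yaw=np.arctan2(v[1],v[0])
print('rest',q.round(0),ce,yaw,np.linalg.norm(v)/2,np.linalg.norm(q[0]-q[1]))
w=np.load('w2.npz');im=w['im']
L=[];R=[];G=[];rows=np.arange(80,220,10)
for r in rows:
    s=im[r,230:290,0].astype(int); dk=np.where(s<153)[0]+230; l=dk[0]; m=dk[(dk-l)<30]
    j=np.diff(m).argmax(); g=(m[j]+m[j+1])/2; rr=np.where(im[r,:,0]<122)[0]; rr=rr[(rr>g)&(rr<285)].max()
    L.append(l-.7);R.append(rr+.7);G.append(g)
ax=rows_fit(w,L,R,rows);p=np.polyfit(ax[:,0],ax[:,1],1);print('rail y=',p,'at583',np.polyval(p,583),ax[[0,-1]].round(1))
axd=np.array([1,p[0],0]);axp=np.array([0,p[1],18])
print('groove deg',[round(gangle(w,g,r,axp,axd),1) for g,r in zip(G,rows)])
w0=np.load('w0.npz');print('far end top',onplane(w0,[(257,68.5)],36))
im0=w0['im'].astype(int);L=[];R=[];rs=np.arange(75,130,8)
for r in rs:
    s=im0[r,230:290,0];d=np.where(s<175)[0]+230;d=d[d-d[0]<29];L.append(d[0]-.5);R.append(d[-1]+.5)
print('view0',rows_fit(w0,L,R,rs).round(1))
t=np.load('top0.npy').astype(int);print('top ends',t[104:114,296,0],t[184:194,298,0])
ctrl.move_pose((ce[0]-110,ce[1],320),rotd(0)@np.diag([-1,-1,1]) if ctrl.solve_ik((ce[0]-110,ce[1],320),rotd(0)) is None else rotd(0))
c=ctrl.calibration('wrist');i=ctrl.get_image('wrist');np.savez('wr.npz',im=i,**c);save(cv2.resize(i[:215],None,fx=1.5,fy=1.5),'wr')
E
```

```text
rest [[698. 261.  12.]
 [711. 163.  12.]
 [467. 130.  12.]
 [453. 225.  12.]] [582.45848244 194.50916561  12.        ] 0.1396413560159507 247.00927959893318 98.49007626715736
rail y= [ 5.17591021e-03 -1.67930732e+02] at583 -164.91317625352744 [[ 710.2 -164.3   18. ]
 [ 515.9 -165.6   18. ]]
groove deg [np.float64(45.1), np.float64(44.9), np.float64(44.8), np.float64(44.7), np.float64(44.6), np.float64(44.5), np.float64(44.4), np.float64(44.2), np.float64(44.1), np.float64(44.0), np.float64(43.9), np.float64(46.2), np.float64(46.1), np.float64(46.0)]
far end top [[ 721.45637665 -161.3349389    36.        ]]
view0 [[ 716.3 -162.1   18. ]
 [ 705.6 -162.9   18. ]
 [ 694.7 -162.9   18. ]
 [ 683.8 -162.9   18. ]
 [ 672.7 -163.    18. ]
 [ 661.5 -163.7   18. ]
 [ 650.2 -163.7   18. ]]
top ends [145 145 146 147 141 115  71  72  75  75] [ 73  70  82  65  73 126 142 148 148 151]
```

View pics/wr.png

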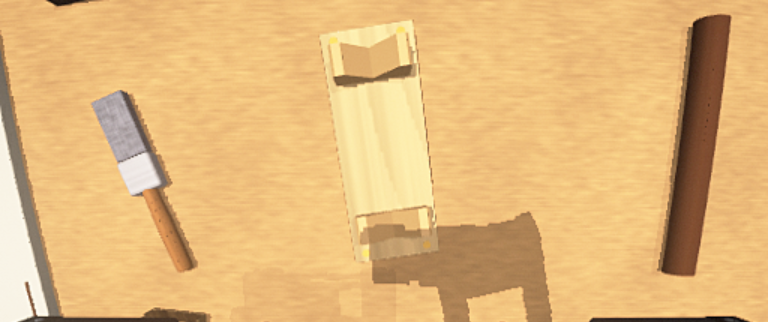

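The pictures give the rest corners and both ends of the rail (near end at (678,274), far end at (712,18) in this crop). I'll refine the rest pose and rail centre, then straddle the rail and roll it toward +y.

```bash
python3 - <<'E'
from h import *
w=np.load('wr.npz')
q=onplane(w,np.array([(320,37),(412,20),(437,250),(357,262)])/1.5,12);v=q[0]+q[1]-q[2]-q[3]
print('rest',q.round(1).tolist(),q.mean(0),np.arctan2(v[1],v[0]),np.linalg.norm(v)/2)
v=onplane(w,np.array([(372,79),(398,210)])/1.5,24);print('V pts',v)
print('rail ends',onplane(w,np.array([(712,16)])/1.5,36),onplane(w,np.array([(678,275)])/1.5,18))
x,y,yaw=583,-164,.008
R=rotd(yaw)
ctrl.move_pose((x,y,120),R); ctrl.open_gripper()
print(ctrl.servo_line((x,y,5),f_stop=8,max_speed=100),ctrl.read_ee_pos())
ctrl.servo_line((x,y+23,5),max_speed=60)
print(ctrl.servo_line((x,y+37,5),max_speed=15,f_stop=15)); ctrl.sleep(.3)
ctrl.servo_line((x,y+34,5),max_speed=30);ctrl.sleep(.5)
c=ctrl.calibration('wrist');i=ctrl.get_image('wrist');np.savez('wa.npz',im=i,**c);save(i[:260],'wa')
print(ctrl.read_ee_pos(),ctrl.read_time())
E
```

```text
rest [[696.8, 260.0, 12.0], [713.0, 162.8, 12.0], [468.4, 130.3, 12.0], [454.3, 224.5, 12.0]] [583.13868328 194.39623453  12.        ] 0.13873990939687467 245.9096005520636
V pts [[651.51387207 204.91021243  24.        ]
 [515.37839358 176.86307131  24.        ]]
rail ends [[ 718.83259724 -148.14684575   36.        ]] [[ 439.68849983 -164.49249438   18.        ]]
False [ 583.75773243 -164.31651878    5.91610781]
False
[ 583.00375376 -129.99477429    5.02431009] 13.1833
```

View pics/wa.png

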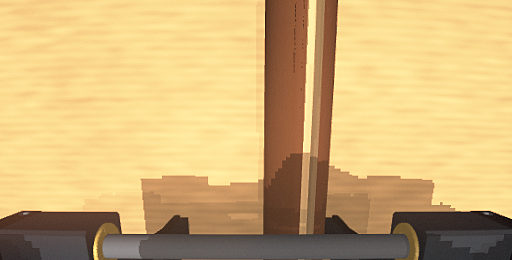

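Wrist view at row 140: the rail spans columns 265–331 and the groove mouth about 306–320, so it's still right of centre. I'll compute the angle.

```bash
cat >> h.py <<'E'
def look(name,rows=range(20,140,12),thr=190):
    ctrl.sleep(.3)
    c=ctrl.calibration('wrist');im=ctrl.get_image('wrist');np.savez(name+'.npz',im=im,**c);return c,im
def analyse(c,im,rows=range(20,140,12)):
    L=[];R=[];G=[];rows=np.array(list(rows))
    S=cv2.blur(im,(1,7)).astype(int)
    for r in rows:
        rat=S[r,:,2]; s=S[r,:,0]  # stained wood: dark in blue
        d=np.where(rat[200:400]<86)[0]+200
        j=np.diff(d).argmax(); 
        L.append(d[0]-.5);R.append(d[-1]+.5);G.append((d[j]+d[j+1])/2 if np.diff(d)[j]>4 else np.nan)
    ax=rows_fit(c,L,R,rows);p=np.polyfit(ax[:,0],ax[:,1],1)
    u=np.array([1,p[0],0]);P=np.array([0,p[1],18])
    a=[gangle(c,g,r,P,u) for g,r in zip(G,rows)]
    print('L',L,'R',R,'G',G);print('axis slope',p[0],'y583',np.polyval(p,583));print('ang',np.round(a,1));return p,np.nanmedian(a)
E
python3 - <<'E'
from h import *
w=np.load('wa.npz');print(w['im'][100,258:345].tolist()[::2]);analyse(w,w['im'])
E
```

```text
[[250, 214, 140], [251, 217, 144], [253, 220, 143], [161, 105, 69], [114, 70, 41], [121, 75, 50], [130, 81, 49], [132, 81, 52], [137, 86, 56], [137, 85, 56], [141, 87, 58], [144, 89, 58], [149, 90, 59], [148, 92, 60], [151, 93, 60], [154, 96, 62], [155, 93, 60], [156, 95, 62], [157, 95, 60], [161, 98, 65], [161, 98, 60], [166, 101, 65], [167, 99, 63], [172, 112, 71], [255, 248, 178], [254, 231, 162], [254, 231, 162], [255, 221, 149], [173, 132, 89], [180, 135, 94], [190, 146, 100], [176, 127, 83], [150, 90, 57], [149, 90, 59], [146, 89, 57], [140, 84, 53], [139, 86, 55], [142, 90, 56], [255, 232, 155], [253, 225, 148], [253, 226, 152], [253, 226, 150], [253, 227, 151], [253, 225, 147]]
L [np.float64(264.5), np.float64(264.5), np.float64(264.5), np.float64(264.5), np.float64(264.5), np.float64(264.5), np.float64(263.5), np.float64(263.5), np.float64(263.5), np.float64(263.5)] R [np.float64(336.5), np.float64(336.5), np.float64(335.5), np.float64(334.5), np.float64(334.5), np.float64(333.5), np.float64(332.5), np.float64(332.5), np.float64(331.5), np.float64(330.5)] G [np.float64(315.5), np.float64(314.5), np.float64(310.5), np.float64(314.0), np.float64(313.5), np.float64(312.5), np.float64(312.5), np.float64(308.0), np.float64(311.5), np.float64(307.5)]
axis slope 0.001686961136775173 y583 -152.07165408996616
ang [14.  13.1  7.7 13.9 14.  13.2 14.1  7.7 14.3  8.6]
```

The groove has rolled from 45° to 14°, so about 4.4 mm of travel remains.

```bash
python3 - <<'E'
from h import *
x=583
ctrl.servo_line((x,-122.2,5),max_speed=15); ctrl.sleep(.2)
ctrl.servo_line((x,-127,5),max_speed=30)
p,a=analyse(*look('wb'));yc=np.polyval(p,x);print(a,yc)
E
```

```text
L [np.float64(259.5), np.float64(259.5), np.float64(259.5), np.float64(259.5), np.float64(258.5), np.float64(258.5), np.float64(258.5), np.float64(258.5), np.float64(258.5), np.float64(258.5)] R [np.float64(331.5), np.float64(330.5), np.float64(329.5), np.float64(329.5), np.float64(328.5), np.float64(328.5), np.float64(327.5), np.float64(326.5), np.float64(326.5), np.float64(325.5)] G [np.float64(296.0), np.float64(296.0), np.float64(295.5), np.float64(295.5), np.float64(295.5), np.float64(294.5), np.float64(294.5), np.float64(294.0), np.float64(293.5), np.float64(293.0)]
axis slope 0.00029227964325646215 y583 -146.19882728157876
ang [-5.9 -5.4 -5.6 -5.  -4.4 -5.3 -4.7 -4.8 -4.9 -5. ]
-5.0143769330055115 -146.19882728157876
```

The groove is at -5°. I'll grip with the TCP about 1.5 mm toward -y, so that closing rolls it back to about 0°, then check.

```bash
python3 - <<'E'
from h import *
x,y=581,-148
ctrl.servo_line((x,y,4),rot=rotd(0),max_speed=30);ctrl.sleep(.2)
ctrl.gripper_close();print(ctrl.read_grip_width()*87,ctrl.read_grasp_force(),ctrl.read_ee_pos(),ctrl.read_time())
p,a=analyse(*look('wc'));print(a,np.polyval(p,x))
E
```

```text
35.79769872603666 29.991878271102905 [ 580.99486734 -147.95111185    3.980183  ] 16.6583
L [np.float64(218.5), np.float64(218.5), np.float64(219.5), np.float64(219.5), np.float64(219.5), np.float64(220.5), np.float64(220.5), np.float64(220.5), np.float64(221.5), np.float64(221.5)] R [np.float64(290.5), np.float64(290.5), np.float64(290.5), np.float64(290.5), np.float64(290.5), np.float64(289.5), np.float64(289.5), np.float64(289.5), np.float64(289.5), np.float64(288.5)] G [np.float64(254.5), np.float64(255.0), np.float64(255.0), np.float64(255.0), np.float64(255.0), np.float64(255.0), np.float64(255.0), np.float64(255.0), np.float64(255.0), np.float64(255.0)]
axis slope 0.004858309257448111 y583 -148.5505310911175
ang [-0.2  0.5  0.4  0.3  0.2  0.1 -0.  -0.1 -0.2 -0.3]
0.01889132297890364 -148.5602477096324
```

The groove is at 0.0° in the grip. Next I'll lift it, carry it over, check, then lower.

```bash
python3 - <<'E'
from h import *
R0=rotd(0);R=rotd(.139)
ctrl.servo_line((581,-148,130),max_speed=80)
ctrl.servo_line((583,194.5,130),rot=R,max_speed=130)
c,im=look('wd');save(im,'wd')
print(ctrl.read_ee_pos(),ctrl.read_grasp_force(),ctrl.read_time(),ctrl.read_ft_force())
E
```

```text
[583.00434469 194.44717765 130.00415181] 29.991569817066193 21.8667 [-0.20454072 -0.0659632  -2.39259227]
```

View pics/wd.png

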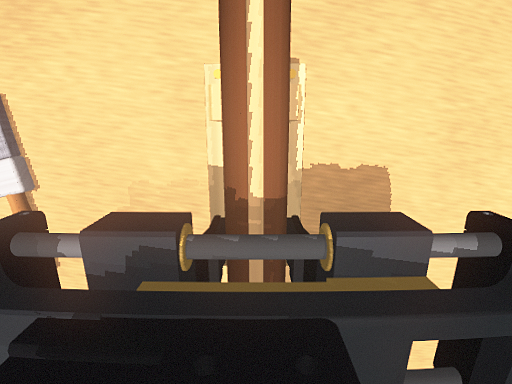

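The rail is centred over the rest: its axis is at column 255, the board edges are at 205 and 305, and the groove faces up. Lowering now.

```bash
python3 - <<'E'
from h import *
ctrl.servo_line((583,194.5,42),max_speed=60)
print(ctrl.servo_line((583,194.5,34.5),max_speed=8,f_stop=6),ctrl.read_ee_pos(),ctrl.read_ft_force())
ctrl.sleep(.3);c,im=look('we');save(im,'we')
p,a=analyse(c,im);print(a,ctrl.read_grasp_force(),ctrl.read_time())
E
```

```text
True [583.02457382 195.15997837  35.54285399] [-0.16605617  1.75961701  4.12669055]
L [np.float64(218.5), np.float64(218.5), np.float64(219.5), np.float64(219.5), np.float64(219.5), np.float64(220.5), np.float64(220.5), np.float64(220.5), np.float64(220.5), np.float64(221.5)] R [np.float64(295.5), np.float64(290.5), np.float64(290.5), np.float64(289.5), np.float64(290.5), np.float64(289.5), np.float64(289.5), np.float64(289.5), np.float64(288.5), np.float64(288.5)] G [np.float64(255.0), np.float64(255.0), np.float64(255.0), np.float64(255.0), np.float64(255.0), np.float64(255.0), np.float64(255.0), np.float64(255.0), np.float64(255.0), np.float64(255.5)]
axis slope 0.13013011660051355 y583 195.98599181258612
ang [-0.6 -0.5 -0.3 -0.1  0.1  0.2  0.4  0.6  0.8  1.9]
0.13885976784159954 29.989905953407288 24.9167
```

View pics/we.png

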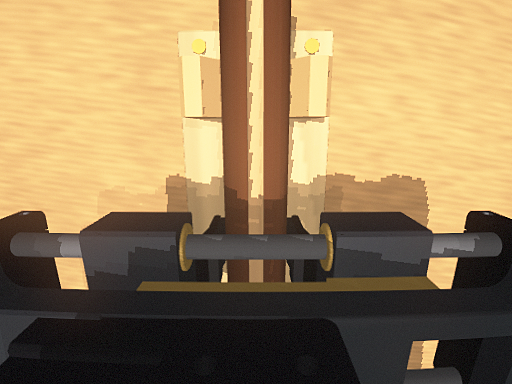

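Contact came at exactly the predicted seat height (35.5 mm), with the rail centred in the V at columns 220–290 and the groove up. I'll release, retreat and check.

```bash
python3 - <<'E'
from h import *
ctrl.open_gripper();ctrl.sleep(.3)
p=ctrl.read_ee_pos();ctrl.servo_line((p[0],p[1],130),max_speed=60)
ctrl.servo_line((480,180,320),max_speed=150)
c,im=look('wf');save(cv2.resize(im[:215],None,fx=1.5,fy=1.5),'wf');print(ctrl.read_ft_force(),ctrl.read_time())
E
```

```text
[-0.6358205  -0.40813454  0.8795976 ] 29.9833
```

View pics/wf.png

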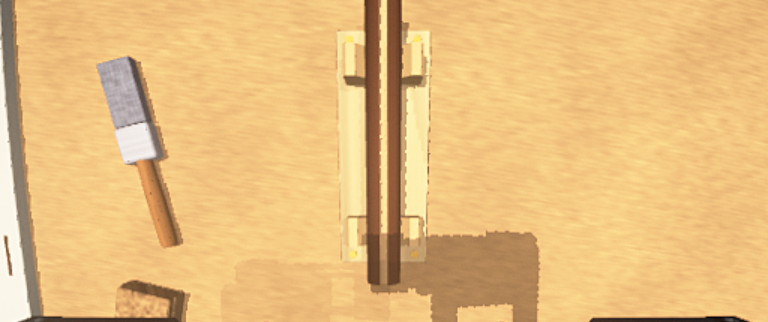

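The rail lies parallel in both V-blocks with the groove up (near end at (383,284)). I'll check the lengthwise centring and hand in.

```bash
python3 - <<'E'
from h import *
e=onplane(np.load('wf.npz'),np.array([(383,284)])/1.5,45)[0]
m=e[:2]+140*np.array([np.cos(.139),np.sin(.139)]);print(e,m)
if np.linalg.norm(m-[583,194.5])<15: print(ctrl.job_done())
E
```

```text
[442.01129399 174.81738668  45.        ] [580.66100018 194.21478275]
the job is handed in; nothing more can be done
None
```

The rail was rolled groove-up, lifted, lowered into both V-blocks and released. My last picture showed it lying in both with the groove up and its middle about 2 mm from centre, and I handed the job in at about 30 s of the 69 s; no verdict was shown.

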